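# Scan a reagent jar in and shut it away

## Robot

A 7-joint arm with a two-finger parallel gripper is mounted at the origin on the work surface. World frame = base frame: x ahead of the robot, y to its left, z up, the work surface at z = 0. Lengths are in m, angles in rad, forces in N, time in s.
With the tool pointing down it reaches from about 0.35 to 0.9 m from the base axis. Payload 8.1 kg.
Tool frame: the origin (TCP) lies at the very end of the fingers, on their centre line; the grasp point (between the pads) lies 19 mm behind it; z points along the fingers, y is the line along which they close (so a half turn about z gives the same grasp; the last joint's range is limited). The gripper opens to 92 mm and grips with 3 to 60 N. Pads are 19 mm wide; open, the fingers measure 130 mm over their backs; the gripper's body (75 mm by 190 mm) begins 47 mm behind the grasp point.
Start: joints at [-0.103, 0.434, 0.025, 1.573, -0.012, 1.134, -0.075], TCP at [0.625, -0, 0.227] pointing down, gripper open.
Joint ranges: [-2.62, 2.62], [-0.44, 2.09], [-1.27, 1.32], [0.08, 2.57], [-1.32, 4.46], [0.12, 2], [-2.74, 2.74]. Speed limits (rad/s): [2.22, 2.22, 3.01, 3.01, 3.14, 3.14, 3.14].

## Interface

Orientations are given as a rotation vector (axis times angle).
In Python, from cell import arm gives the robot as it stands.
- The arm moves only by the tool carry_out, never from a script. Its argument "commands" is a list of rows, each a list of 7 numbers: the opening, from 0 (shut) to 1 (fully open), then the shift along the tool's x, y, z each as a share of 0.025 m, from -1 to 1, then the turn, a rotation vector about the tool's x, y, z each as a share of 0.1 rad, from -1 to 1. A call has 1 to 8 rows; each row shifts and turns the commanded pose from where the row before left it, along the tool's axes as they then stand; what a row does not reach is not made up. A row lasts 1/10 s, in which the tool goes at most 50 mm and 8.59 degrees, less where a joint would pass 70% of its speed; a pose out of reach is approached as far as the arm can. A call with a number of a shift or a turn outside -1 to 1 is refused whole. A call with a gripper value outside its range is refused whole. The fingers move at their own pace and stop on an object; "squeeze" is the grip in N (left out, the last holds). Time passes only in rows, so rows that do not move let the fingers close. It gives the time, the measured TCP pose, the force, the opening and the grip force at its end, in the units of the state.
- arm.observe(): the state, without advancing time (a new reading comes with each control period).
- arm.get_image(name): name is "scene" or "side" or "wrist"; returns a dict with "pixels" (480x640x3 uint8, red, green, blue), "range_z" (480x640 float32, m along the optical axis (not along the pixel's ray), 0 where there is no reading), "mtx" (3x3 intrinsics, pixels), "R" (3x3) and "t" (3): a world point X has camera coordinates R X + t; the wrist camera has in their place "tool_from_camera" (4x4, takes a point from camera to tool coordinates, whose origin is the TCP and whose axes are the flange's). Camera axes: x right, y down, z forward; pixel columns grow to the right and rows downward; lengths in m; the calibration is good to about 2 mm. A picture is of the moment at which its call begins: read the wrist's pose just before it.
- arm.sign_off(): hands the job in; it is judged then, once.
The state is a dict: "clock": time; "joints": joint angles; "dq": joint speeds; "joint_efforts": joint torques, N m; "position": TCP position; "ee_rot": TCP orientation; "force": force on the tool from outside, world axes, zero at the start; "ft_torque": the same for the moment, N m; "width": opening from 0.0 (shut) to 1.0 (fully open); "gripper_force": force on a finger pad.
Only numpy, scipy, OpenCV 4.12 (cv2) and the standard library are available. Lean on these libraries where they do the work, as an engineer would, in place of code of your own. Each camera call takes 0.05 s, during which the arm holds its last target. There are 200 camera calls.

## Task

Book in the labelled white jar: stand it in the middle of the scanner's round plate with its label turned to face the scanner window, let go, and press the scanner's button down fully. Then stand the jar upright on the rubber pad in the free compartment of the storage box and, once it is released, lower the box's lid gently until it is fully shut. Keep the jar upright throughout and leave all the other things where they are.

Things in the scene. Friction and masses are not known exactly. Their poses are not given: they have to be found in the camera images.
- jar: White plastic jar with a black screw cap of the same width: upright cylinder 52 mm in diameter, 80 mm high (cap: top 20 mm), 0.18 kg. Origin at the centre of its underside, z up. Its only label (buff, with dark bars) is on its +x side; a 9 mm buff seal strip runs from the label up over the cap to the cap's centre, so that from above the strip points to the label side. Stands on the desk at first.
- jar_label (a point): Centre of the jar's label, on the jar's wall 26 mm from its axis (jar +x) and 35 mm above its underside.
- station: Scan station, fixed: a round aluminium plate 90 mm in diameter and 6 mm high, with a white scanner block behind it. Origin at the centre of the plate's underside, on the desk; +x points from the plate to the scanner. The block's front, with a dark window facing the plate, is at x = 75 mm; the block is 70 mm (x) by 90 mm (y) by 65 mm high.
- scan_button (a joint): The scanner's push button: 0 up, 0.006 m fully down (about 4 N).
- scan_button_top (a point): Centre of the button's top: a grey disc 28 mm in diameter in a black collar on top of the scanner block, 110 mm along the station's +x from the plate's centre and 87 mm above the desk.
- box: Grey storage box, fixed on the desk, open: 180 mm (x) by 260 mm (y) by 100 mm high, walls and floor 5 mm. Origin at the centre of its underside; +x points from its front (towards the robot) to its hinged back. A divider 30 mm high across its middle (along x) makes two compartments side by side along y, each 170 by 123 mm; one holds another jar, the free one a rubber pad.
- pad: Black rubber pad, 100 mm (box x) by 90 mm (box y), 4 mm thick, fixed on the floor of the free compartment. Origin at the centre of its underside, 5 mm above the desk. Either compartment may be the free one.
- lid (a joint): Hinge angle of the box's lid: 0 fully shut, 1.9 rad fully open (1.57 is upright). The stiff hinge holds the lid where it is left; pushing it takes about 2 N at its free edge.
- lid_hinge (a point): Middle of the lid's hinge line, which runs along the box's y on its back rim: 90 mm along box x from the box's centre, 100.5 mm above the desk. The lid is a flat plate 180 mm (from hinge to free edge) by 260 mm by 8 mm, hinged at its underside; shut, it lies on the box with its top at 109 mm.
- lid_tab (a point): Middle of the steel tab on the lid's free edge, on the lid's outer face, 188 mm from the hinge; the tab is 70 mm wide, 8 mm thick and sticks out 18 mm beyond the plate's edge. Its frame is the lid's: z is the normal of the outer face (up when shut), -x points from the hinge to the free edge.
- stored_jar: Bystander: jar without a seal strip, 50 mm in diameter, 70 mm high, with a plain paper band all round, loose in the other compartment. Origin at the centre of its underside.
- bottle: Bystander: amber bottle with narrow neck, 58 mm in diameter, 100 mm high. Origin at the centre of its underside. It and the jar may have swapped places.
- label_roll: Bystander: roll of orange labels, a standing-on-end ring 84 mm in diameter, 50 mm high. Origin at the centre of its underside.
- pen_cup: Bystander: dark steel pen cup 72 mm in diameter, 95 mm high, with pens up to 160 mm. Origin at the centre of its underside.
- stapler: Bystander: black stapler lying flat, 130 (x) by 34 by 42 mm high. Origin at the centre of its underside.
Not all that is in view belongs to the job. What is shaped like the station but pink is not meant.

How it is judged:
On the way, in this order (a step that is already met when the one before it is completed fails the run):
1. the jar stands released on the scanner's plate, within 20 mm of its middle, its label within 17 degrees of facing the scanner (horizontal distance between jar and station below 0.02 m and z of jar in the frame of station between 0.003 and 0.012 m and angle between jar's own z axis and vertical below 0.12 rad and angle between the x axis of jar and the x axis of station, either way round below 0.3 rad and x of jar_label in the frame of station above 0 m and contact force between the fingers and jar below 0.2 N), for 0.2 s.
2. the scanner's button is pressed down (4.5 of its 6 mm) while the label faces the scanner (horizontal distance between jar and station below 0.02 m and z of jar in the frame of station between 0.003 and 0.012 m and angle between jar's own z axis and vertical below 0.12 rad and angle between the x axis of jar and the x axis of station, either way round below 0.3 rad and x of jar_label in the frame of station above 0 m and value of joint scan_button above 0.0045 m), for 0.05 s.
3. the jar stands upright and released on the pad in the free compartment (horizontal distance between jar and pad below 0.03 m and z of jar in the frame of pad between 0.001 and 0.01 m and angle between jar's own z axis and vertical below 0.12 rad and contact force between the fingers and jar below 0.2 N), for 0.2 s.
4. the lid is shut over it (all of step 3 and value of joint lid below 0.03 rad), for 0.2 s.
At the end, for the whole second after the job is handed in: The jar stands upright (within 7 degrees), released and at rest on the rubber pad in the free compartment, its axis within 30 mm of the pad's centre, and the lid is shut (hinge under 0.03 rad) (all of step 4 and linear speed of jar below 0.02 m/s); the robot touches nothing.
It fails at once if the jar is tipped (more than 35 degrees) (angle between jar's own z axis and vertical above 0.6 rad).
It fails at once if the lid is slammed (faster than 3 rad/s) (velocity of joint lid below -3 rad/s).
It fails at once if the lid is shut before the jar is in the box (value of joint lid below 0.03 rad and horizontal distance between jar and pad above 0.06 m).
It fails at once if a bystander is displaced (more than 30 mm) or tipped over (distance of any of stored_jar, bottle, label_roll, pen_cup, stapler from where it was at the start of the episode above 0.03 m or angle between any of stored_jar, bottle, label_roll, pen_cup, stapler's own z axis and vertical above 0.5 rad).
It also fails if it takes over 72 s, if anything falls off the work surface, if the arm or the gripper's body presses on something with over 40 N, if the wrist force passes 120 N, or if a joint passes its speed limit or range.

## Working session

There is one attempt and no reset: what is moved stays moved. The work goes in short steps, Python scripts to look and compute and a tool call to move; the robot and the scene stay as the last step left them, time stands still between calls to the robot, and variables do not carry over. Pictures are saved under pics/ and viewed, at most 10 in all, crops included, and the job is handed in when it is done.

Besides the shell and the picture viewer there is one more tool, called after "Request:" as name(argument=value, ...) on one line, values as JSON. carry_out: Moves the arm, as the interface text tells. Shift numbers are shares of 0.025 m and turn numbers shares of 0.1 rad, none past 1 either way. Its arguments: {"type":"object","properties":{"commands":{"type":"array"},"squeeze":{"type":"number"}},"required":["commands"]}

```bash
mkdir -p pics
cat > h.py <<'E'
import numpy as np, cv2
from scipy.spatial.transform import Rotation as Ro
from cell import arm
def cloud(im,tcp=None):
    d=im["range_z"];K=np.array(im["mtx"]);v,u=np.mgrid[:480,:640]
    c=np.stack([(u-K[0,2])/K[0,0]*d,(v-K[1,2])/K[1,1]*d,d],-1)
    if "R" in im: return (c-np.array(im["t"]))@np.array(im["R"])
    T=np.array(im["tool_from_camera"]);c=c@T[:3,:3].T+T[:3,3]
    return c@Ro.from_rotvec(tcp["ee_rot"]).as_matrix().T+np.array(tcp["position"])
def grab(n,save=None):
    s=arm.observe();im=arm.get_image(n)
    if save: cv2.imwrite(f"pics/{save}.png",im["pixels"][...,::-1])
    return im,cloud(im,s)
E
python3 - <<'E'
from h import *
s=arm.observe();print(s)
for n in("scene","side","wrist"):
    im,P=grab(n,n+"0");np.savez(n+"0.npz",px=im["pixels"],P=P)
    if "R" in im: print(n,-np.array(im["R"]).T@im["t"])
a=[cv2.imread(f"pics/{n}0.png") for n in("scene","side")]
E
```

```text
{'clock': 0.0, 'joints': array([-0.1026169 ,  0.43525557,  0.02492707,  1.57409148, -0.01158034,
        1.13396132, -0.07508937]), 'dq': array([ 4.72249939e-04,  6.49156013e-05,  6.65867418e-04,  1.33766819e-03,
        8.27796475e-05, -7.39117244e-04,  1.83502044e-04]), 'joint_efforts': array([ 3.89017032e-04, -6.67853522e+01,  9.84863900e-01, -3.14464223e+01,
       -6.05165795e-02,  4.27553023e-02,  1.12382318e-04]), 'position': array([ 6.24501192e-01, -2.56782109e-05,  2.25926358e-01]), 'ee_rot': array([-2.22072110e+00, -2.22073831e+00,  1.89522958e-03]), 'force': array([-0.19454848,  0.30895972, -0.01061556]), 'ft_torque': array([-0.01567122, -0.03991832,  0.04340616]), 'gripper_force': 0.0, 'width': 1.0038701930482132}
scene [ 1.38609941 -0.33352343  0.78202819]
side [ 0.30455028 -0.70321048  0.93425017]
```

View pics/scene0.png

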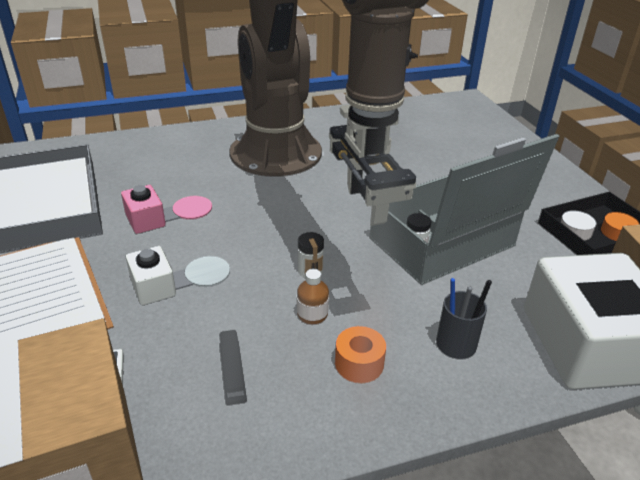

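View pics/side0.png

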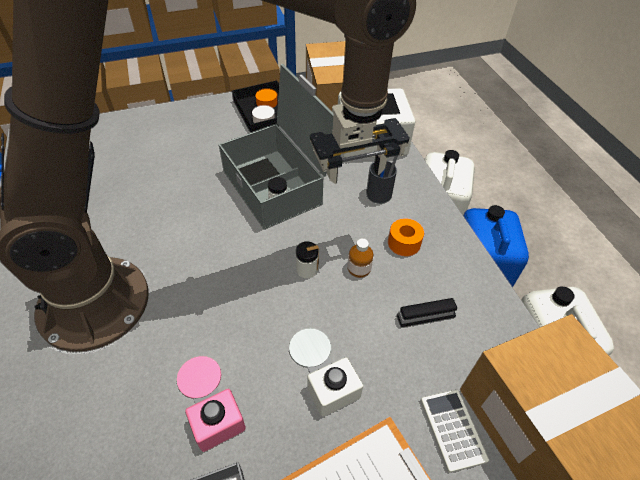

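Candidates for the jar, by side-view pixel:
- (307,260): white jar with black cap and buff strip
- (277,187): jar inside the box, no strip, so this is stored_jar
- (361,258): bottle
- (263,115): white round thing in the tray

I choose (307,260). For the station I choose the white one, plate at (310,347); the pink one at (200,377) is a decoy. The free compartment with the black pad is the far one, around (265,172).

Next I'll measure these and check the choice in a crop.

```bash
cat > m.py <<'E'
from h import *
S=np.load("side0.npz");px=S["px"].astype(int);P=S["P"]
def reg(x0,x1,y0,y1,f=None):
    m=np.zeros((480,640),bool);m[y0:y1,x0:x1]=1
    return m if f is None else m&f
def circ(m):
    q=P[m][:,:2].astype(np.float32)
    c,r=cv2.minEnclosingCircle(q);return np.round(c,4),round(r,4),len(q)
Z=P[...,2]
sat=px.max(-1)-px.min(-1)
print("desk",np.median(Z[300:320,200:250]))
m=reg(285,335,230,290,(Z>.07)&(Z<.09));print("jar top",circ(m),np.median(Z[m]))
b=m&(px[...,0]-px[...,2]>35);q=P[b][:,:2];print("strip",len(q),q.mean(0),q.min(0),q.max(0))
m=reg(280,335,322,372,(Z>.003)&(Z<.012)&(px.min(-1)>130));print("plate",circ(m),np.median(Z[m]))
m=reg(300,370,350,420,(Z>.060)&(Z<.069));print("block",cv2.minAreaRect(P[m][:,:2].astype(np.float32)),m.sum())
m=reg(300,370,350,420,(Z>.083)&(Z<.095));print("button",circ(m),np.median(Z[m]))
m=reg(235,285,150,190,(Z>.004)&(Z<.014)&(px.max(-1)<60));print("pad",cv2.minAreaRect(P[m][:,:2].astype(np.float32)),np.median(Z[m]),m.sum())
m=reg(215,325,120,225,(Z>.094)&(Z<.103));print("rim",cv2.minAreaRect(P[m][:,:2].astype(np.float32)),m.sum())
m=reg(270,340,60,150,(Z>.12)&(Z<.3));q=P[m];print("lid",q.min(0),q.max(0))
c=q.mean(0);w,V=np.linalg.eigh(np.cov((q-c).T));print("lid n",V[:,0],c)
m=reg(262,292,172,195,(Z>.06)&(Z<.09));print("stored",circ(m),np.median(Z[m]))
m=reg(345,375,235,280,(Z>.02));print("bottle",circ(m),P[m].max(0))
W=cv2.imread("pics/wrist0.png");a=cv2.imread("pics/side0.png")
j=cv2.resize(a[215:295,260:380],(480,320),interpolation=2);cv2.imwrite("pics/crop1.png",np.vstack([j,cv2.resize(W,(480,270))]))
E
python3 m.py
```

```text
desk -0.00030247447714601313
jar top (array([ 0.4946, -0.0551]), 0.0275, 356) 0.07935835462845131
strip 47 [ 0.50878445 -0.05327742] [ 0.49485807 -0.06037405] [ 0.52166331 -0.04571906]
plate (array([ 0.4381, -0.2426]), 0.0704, 1253) 0.005454807106901571
block ((0.45836782455444336, -0.36396753787994385), (0.08921691030263901, 0.06993769109249115), 9.283276557922363) 1139
button (array([ 0.4587, -0.3637]), 0.0139, 159) 0.0862261118335168
pad ((0.46658802032470703, 0.3026404082775116), (0.09426558017730713, 0.10811761766672134), 13.75043773651123) 0.008834463177496506 570
rim ((0.4829927384853363, 0.2494872659444809), (0.18534639477729797, 0.2670835852622986), 13.511332511901855) 712
lid [0.53579679 0.03097978 0.12001258] [0.80094306 0.66321066 0.29885847]
lid n [-0.39982718  0.42347751  0.81289914] [0.61646778 0.34160238 0.20025405]
stored (array([0.4944, 0.1655]), 0.0444, 267) 0.07417320886288019
bottle (array([ 0.4652, -0.3873]), 0.3545, 680) [ 0.64381344 -0.06361049  0.93425017]
```

View pics/crop1.png

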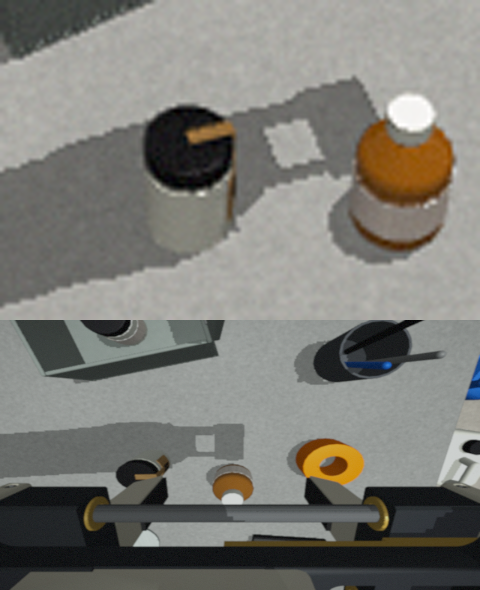

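Crop 1 confirms the choice: the jar has a black cap, and its buff strip points right (world +x), towards the bottle. I'll refine the station, box, pad and lid using both cameras.

```bash
cat > m2.py <<'E'
from h import *
ps=[];cs=[]
for n in("side","scene"):
    S=np.load(n+"0.npz");P=S["P"].reshape(-1,3);px=S["px"].reshape(-1,3).astype(int);ok=(abs(P).max(1)<2)
    P=P[ok];px=px[ok];Z=P[:,2]
    def sel(c,r,z0,z1): return (np.hypot(P[:,0]-c[0],P[:,1]-c[1])<r)&(Z>z0)&(Z<z1)
    R=lambda m:[np.round(v,4) for v in cv2.minAreaRect(P[m][:,:2].astype(np.float32))]
    C=lambda m:[np.round(v,4) for v in cv2.minEnclosingCircle(P[m][:,:2].astype(np.float32))]
    print(n)
    m=sel((.441,-.255),.058,.003,.009)&(px.min(1)>150);print("plate",C(m),m.sum(),P[m].mean(0))
    m=sel((.458,-.364),.07,.062,.068);print("block",R(m),m.sum())
    m=sel((.495,-.055),.04,.077,.083);print("jar",C(m),m.sum())
    b=m&(px[:,0]-px[:,2]>30);q=P[b][:,:2]
    if b.sum()>5: print("strip",b.sum(),q.mean(0),cv2.fitLine(q.astype(np.float32),2,0,.01,.01).ravel()[:2])
    m=sel((.483,.2495),.18,.097,.1015);print("rim",R(m),m.sum())
    m=sel((.467,.31),.09,.0065,.012)&(px.max(1)<60);print("pad",R(m),m.sum())
    e=np.deg2rad(13.5);bx=np.array([np.cos(e),np.sin(e)]);by=np.array([-bx[1],bx[0]])
    u=(P[:,:2]-[.483,.2495])@bx;v=(P[:,:2]-[.483,.2495])@by
    m=(abs(v)<.14)&(u>.05)&(u<.25)&(Z>.12)&(Z<.33)&(px.max(1)-px.min(1)<30)
    for z in np.arange(.12,.33,.02):
        k=m&(abs(Z-z)<.01)
        if k.sum()>5: print("  z%.2f u med %.4f v %.3f..%.3f n%d"%(z,np.median(u[k]),v[k].min(),v[k].max(),k.sum()))
    m=sel((.494,.19),.06,.066,.082);print("stored",C(m),m.sum())
    m=sel((.60,-.07),.05,.02,.12);print("bottle",C(m),P[m].max(0),m.sum())
E
python3 m2.py
```

```text
side
plate [array([ 0.4409, -0.2557]), np.float64(0.0561)] 1219 [ 0.44144781 -0.2580997   0.00552509]
block [array([ 0.4581, -0.3642]), array([0.0885, 0.0679]), np.float64(9.6437)] 991
jar [array([ 0.4948, -0.0553]), np.float64(0.0273)] 301
strip 46 [ 0.50874    -0.05325072] [0.99980336 0.01982967]
rim [array([0.484, 0.249]), array([0.1869, 0.2653]), np.float64(13.5319)] 443
pad [array([0.4664, 0.3007]), array([0.093 , 0.1116]), np.float64(13.7504)] 486
  z0.12 u med 0.0916 v -0.109..0.128 n145
  z0.14 u med 0.0935 v -0.088..0.128 n266
  z0.16 u med 0.0961 v -0.057..0.129 n234
  z0.18 u med 0.0985 v -0.056..0.131 n242
  z0.20 u med 0.1010 v -0.083..0.127 n290
  z0.22 u med 0.1035 v -0.118..0.128 n350
  z0.24 u med 0.1059 v -0.130..0.127 n437
  z0.26 u med 0.1084 v -0.130..0.131 n415
  z0.28 u med 0.1109 v -0.128..0.130 n381
  z0.30 u med 0.1140 v -0.037..0.037 n93
stored [array([0.4841, 0.1826]), np.float64(0.027)] 236
bottle [array([ 0.6153, -0.0902]), np.float64(0.0286)] [ 0.64381344 -0.06361049  0.10420586] 594
scene
plate [array([ 0.4433, -0.2522]), np.float64(0.0535)] 941 [ 0.44
[... 243 characters left out ...]
[0.4927, 0.2387]), array([0.1901, 0.2408]), np.float64(13.8043)] 299
pad [array([0., 0.]), array([0., 0.]), np.float64(0.0)] 0
  z0.12 u med 0.1029 v -0.133..0.129 n327
  z0.14 u med 0.1058 v -0.133..0.131 n702
  z0.16 u med 0.1083 v -0.132..0.129 n739
  z0.18 u med 0.1107 v -0.132..0.129 n763
  z0.20 u med 0.1133 v -0.133..0.130 n788
  z0.22 u med 0.1157 v -0.134..0.129 n826
  z0.24 u med 0.1180 v -0.133..0.129 n907
  z0.26 u med 0.1195 v -0.133..0.130 n884
  z0.28 u med 0.1209 v -0.132..0.129 n743
  z0.30 u med 0.1225 v -0.037..0.033 n164
stored [array([0.4889, 0.1811]), np.float64(0.0276)] 325
bottle [array([ 0.6246, -0.088 ]), np.float64(0.0289)] [ 0.64939435 -0.05947019  0.10384193] 730
```

Request:
carry_out(commands=[[0.95,-0.36,-0.85,0,0,0,-1],[0.95,-0.4,-0.8,0,0,0,-1],[0.95,-0.5,-0.7,0,0,0,-1],[0.95,-0.6,-0.6,0,0,0,-1],[0.95,0,0,0,0,0,-1],[0.95,0,0,0,0,0,-1],[0.95,0,0,0,0,0,-1],[0.95,0,0,0,0,0,-1]])

```text
clock: 0.95
position: [0.56, -0.0555, 0.2265]
ee_rot: [-1.175, -2.913, 0.0]
force: [0.4, 0.3, 0.1]
width: 0.953
gripper_force: 0.0
```

Request:
carry_out(commands=[[0.95,0,0,0,0,0,-1],[0.95,0,0,0,0,0,-1],[0.95,0,0,0,0,0,-1],[0.95,0,0,0,0,0,-1],[0.95,0,0,0,0,0,-1],[0.95,0,0,0,0,0,-1],[0.95,0,0,0,0,0,-1],[0.95,0,0,0,0,0,-1]])

```text
clock: 1.75
position: [0.5601, -0.0555, 0.2265]
ee_rot: [0.052, -3.141, 0.0]
force: [-0.5, 0.3, 0.8]
width: 0.947
gripper_force: 0.0
```

```bash
cat >> h.py <<'E'
def go(x,y,z,yaw=None):
    """remaining shift in tool units (of 25 mm) and turn about tool z (of 0.1 rad), shift in present axes"""
    s=arm.observe();M=Ro.from_rotvec(s["ee_rot"]).as_matrix()
    cy=np.degrees(np.arctan2(M[1,1],M[0,1]));d=M.T@(np.array([x,y,z])-s["position"])/.025
    t=None if yaw is None else -np.radians((yaw-cy+90)%180-90)/.1
    print("t%.1f pos"%s["clock"],np.round(s["position"],4),"yaw %.1f tilt %.3f"%(cy,M[2,2]),"units",np.round(d,2),"turn",t,"w %.2f g %.1f q"%(s["width"],s["gripper_force"]),np.round(s["joints"],2),"F",np.round(s["force"],1))
E
python3 - <<'E'
from h import *
go(.497,-.055,.04,94)
im,P=grab("wrist","w1");px=im["pixels"].astype(int);Z=P[...,2]
m=(np.hypot(P[...,0]-.497,P[...,1]+.055)<.05)&(abs(Z-.08)<.006)
print(m.sum(),cv2.minEnclosingCircle(P[m][:,:2].astype(np.float32)),np.median(Z[m]))
b=m&(px[...,0]-px[...,2]>30);q=P[b][:,:2];print(b.sum(),q.mean(0),cv2.fitLine(q.astype(np.float32),2,0,.01,.01).ravel())
E
```

```text
t1.8 pos [ 0.5601 -0.0555  0.2265] yaw 91.9 tilt -1.000 units [2.52 0.1  7.46] turn -0.3661445838384642 w 0.95 g 0.0 q [ 0.22  0.36 -0.29  1.71  0.11  1.09  1.5 ] F [-0.5  0.3  0.8]
2941 ((0.4984249174594879, -0.05527007579803467), 0.0267450213432312) 0.07992625207831033
389 [ 0.51069989 -0.05483954] [ 0.9998175   0.01910384  0.51069987 -0.05483954]
```

Request:
carry_out(commands=[[0.95,0.85,0,0,0,0,0],[0.95,0.83,0,0,0,0,0],[0.95,0.8,0,0.5,0,0,0],[0.95,0,0,1,0,0,0],[0.95,0,0,1,0,0,0],[0.95,0,0,1,0,0,0],[0.95,0,0,1,0,0,0],[0.95,0,0,1,0,0,0]])

```text
clock: 2.6
position: [0.4982, -0.0574, 0.0883]
ee_rot: [-0.042, 3.141, -0.0]
force: [0.2, -0.3, 0.3]
width: 0.952
gripper_force: 0.0
```

Request:
carry_out(commands=[[0.95,0,0,1,0,0,0],[0.95,0,0,0.7,0,0,0],[0.95,0,0,0.4,0,0,0],[0.95,0,0,0,0,0,0]])

```text
clock: 3.0
position: [0.4975, -0.0572, 0.0357]
ee_rot: [0.044, -3.139, -0.0]
force: [-0.4, -0.1, -0.0]
width: 0.95
gripper_force: 0.0
```

```bash
python3 -c "
from h import *
go(.498,-.0553,.036,92)"
```

```text
t3.0 pos [ 0.4975 -0.0572  0.0357] yaw 91.6 tilt -1.000 units [-0.02  0.08 -0.01] turn -0.06763472130228433 w 0.95 g 0.0 q [ 0.2   0.51 -0.25  2.05  0.21  0.61  1.4 ] F [-0.4 -0.1 -0. ]
```

Request:
carry_out(commands=[[0.6,0,0.08,0,0,0,0],[0.4,0,0,0,0,0,0],[0.4,0,0,0,0,0,0],[0.4,0,0,0,0,0,0],[0.4,0,0,0,0,0,0],[0.4,0,0,0,0,0,0]], squeeze=15)

```text
clock: 3.6
position: [0.4985, -0.0553, 0.0371]
ee_rot: [-0.046, 3.141, -0.0]
force: [-0.4, -0.6, 4.9]
width: 0.564
gripper_force: 15.0
```

Request:
carry_out(commands=[[0.4,0,0,-0.3,0,0,0],[0.4,0,0,-1,0,0,0],[0.4,0,0,-1,0,0,0],[0.4,0,0,-1,0,0,0]])

```text
clock: 4.0
position: [0.4977, -0.0552, 0.1202]
ee_rot: [0.046, -3.14, -0.0]
force: [0.1, 0.4, -2.9]
width: 0.563
gripper_force: 15.0
```

Run:
```python
from h import *
go(.4425,-.2545,.11,9)
S=arm.observe();M=Ro.from_rotvec(S["ee_rot"]).as_matrix()
im,P=grab("wrist","w2");px=im["pixels"].astype(int);Q=(P-S["position"])@M
m=(abs(Q[...,0])<.05)&(abs(Q[...,1])<.028)&(Q[...,2]>-.06)&(Q[...,2]<.06)
print(m.sum(),np.min(Q[m],0),np.max(Q[m],0))
im,P=grab("side");m=(np.hypot(P[...,0]-S["position"][0],P[...,1]-S["position"][1])<.035)&(P[...,2]<.12);print("lowest pts",np.percentile(P[m][:,2],[0,1,5,20]) )
```

```text
t4.0 pos [ 0.4977 -0.0552  0.1202] yaw 91.7 tilt -1.000 units [ 2.44 -7.9   0.41] turn 14.429330417565504 w 0.56 g 15.0 q [ 0.23  0.38 -0.29  1.98  0.15  0.8   1.46] F [ 0.1  0.4 -2.9]
13951 [-0.02202972 -0.02799816 -0.05992796] [0.0272709  0.0279985  0.03612021]
lowest pts [-0.00633568 -0.00471595 -0.0031939  -0.00152108]
```

Request:
carry_out(commands=[[0.4,0.3,-1,0,0,0,0],[0.4,0.3,-1,0,0,0,0],[0.4,0.3,-1,0,0,0,0],[0.4,0.3,-1,0,0,0,0],[0.4,0.3,-1,0,0,0,0],[0.4,0.3,-1,0,0,0,0],[0.4,0.34,-1,0,0,0,0],[0.4,0.3,-0.9,0,0,0,0]])

```text
clock: 4.9
position: [0.4418, -0.2555, 0.1185]
ee_rot: [0.045, -3.14, -0.001]
force: [0.2, -0.7, -2.5]
width: 0.562
gripper_force: 15.0
```

Request:
carry_out(commands=[[0.4,0,0,0,0,0,1],[0.4,0,0,0,0,0,1],[0.4,0,0,0,0,0,1],[0.4,0,0,0,0,0,1],[0.4,0,0,0,0,0,1],[0.4,0,0,0,0,0,1],[0.4,0,0,0,0,0,1],[0.4,0,0,0,0,0,1]])

```text
clock: 5.7
position: [0.4423, -0.2542, 0.1184]
ee_rot: [-1.187, -2.907, 0.0]
force: [-0.6, 0.4, -2.9]
width: 0.568
gripper_force: 15.0
```

Request:
carry_out(commands=[[0.4,0,0,0,0,0,1],[0.4,0,0,0,0,0,1],[0.4,0,0,0,0,0,1],[0.4,0,0,0,0,0,1],[0.4,0,0,0,0,0,1],[0.4,0,0,0,0,0,1],[0.4,0,0,0,0,0,0.3],[0.4,0,0,0,0,0,0]])

```text
clock: 6.5
position: [0.4426, -0.2542, 0.1187]
ee_rot: [-2.023, -2.403, 0.001]
force: [-0.6, -0.2, -2.2]
width: 0.56
gripper_force: 15.0
```

Run:
```python
from h import *
go(.443,-.2545,.0435,9.8)
im,P=grab("wrist","w3");Z=P[...,2]
for z,c in((.065,(.46,-.364)),):
    m=(np.hypot(P[...,0]-c[0],P[...,1]-c[1])<.08)&(abs(Z-z)<.004);print("block",cv2.minAreaRect(P[m][:,:2].astype(np.float32)),m.sum())
    m=(np.hypot(P[...,0]-c[0],P[...,1]-c[1])<.03)&(abs(Z-.087)<.004);print("button",cv2.minEnclosingCircle(P[m][:,:2].astype(np.float32)),m.sum())
```

```text
t6.5 pos [ 0.4426 -0.2542  0.1187] yaw 9.8 tilt -1.000 units [-0.01  0.02  3.01] turn 0.0019390295306323778 w 0.56 g 15.0 q [ 0.33  0.37  0.11  1.98 -0.05  0.79  0.64] F [-0.6 -0.2 -2.2]
block ((0.45859208703041077, -0.3469814360141754), (0.08852647244930267, 0.024753622710704803), 9.776718139648438) 640
button ((0.0, 0.0), 0.0) 0
```

View pics/w3.png

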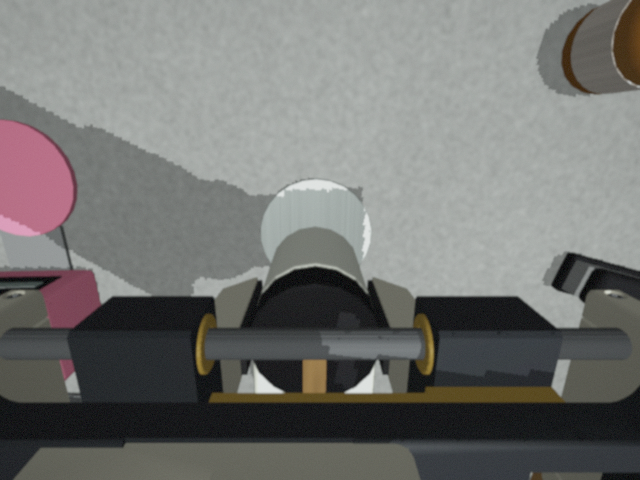

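The wrist view shows the jar over the white plate (315,230), with its strip (314,375) pointing to the block. The block's yaw agrees at 9.8°. Lowering now.

Request:
carry_out(commands=[[0.4,0,0,0.9,0,0,0],[0.4,0,0,0.9,0,0,0],[0.4,0,0,0.7,0,0,0],[0.4,0,0,0.4,0,0,0],[0.4,0,0,0.1,0,0,0],[0.4,0,0,0,0,0,0]])

```text
clock: 7.15
position: [0.4431, -0.2545, 0.0443]
ee_rot: [-2.024, -2.402, 0.0]
force: [0.5, 0.7, -2.1]
width: 0.566
gripper_force: 15.0
```

Request:
carry_out(commands=[[0.4,0,0,0.05,0,0,0],[0.4,0,0,0,0,0,0]])

```text
clock: 7.35
position: [0.4435, -0.2547, 0.0436]
ee_rot: [2.024, 2.401, 0.001]
force: [-0.7, 0.2, -2.4]
width: 0.561
gripper_force: 15.0
```

Request:
carry_out(commands=[[0.4,0,0,0.05,0,0,0],[0.4,0,0,0,0,0,0]])

```text
clock: 7.55
position: [0.4437, -0.2547, 0.0429]
ee_rot: [2.024, 2.401, 0.001]
force: [-2.5, 0.6, 8.2]
width: 0.568
gripper_force: 15.0
```

Contact. Opening the fingers, then rising straight up.

Request:
carry_out(commands=[[0.65,0,0,0,0,0,0],[0.85,0,0,0,0,0,0],[0.9,0,0,0,0,0,0],[0.9,0,0,0,0,0,0],[0.9,0,0,-0.6,0,0,0],[0.9,0,0,-1,0,0,0],[0.9,0,0,-1,0,0,0],[0.9,0,0,-1,0,0,0]])

```text
clock: 8.35
position: [0.4428, -0.2544, 0.1326]
ee_rot: [-2.025, -2.402, 0.0]
force: [1.1, -0.1, 0.4]
width: 0.903
gripper_force: 0.0
```

Request:
carry_out(commands=[[0.5,0,0,-0.5,0,0,0],[0.2,0,0,0,0,0,0],[0,0,0,0,0,0,0],[0,0,0,0,0,0,0],[0,0,0,0,0,0,0]])

```text
clock: 8.85
position: [0.4424, -0.2542, 0.1431]
ee_rot: [-2.024, -2.4, 0.001]
force: [-0.4, -0.0, 0.7]
width: 0.513
gripper_force: 0.0
```

Run:
```python
from h import *
go(.4605,-.3635,.1,9.8)
for n in("side","scene","wrist"):
    im,P=grab(n,n+"4");px=im["pixels"].astype(int);Z=P[...,2]
    m=(np.hypot(P[...,0]-.4435,P[...,1]+.2547)<.04)&(abs(Z-.086)<.006)
    if m.sum()<20: print(n,"none");continue
    b=m&(px[...,0]-px[...,2]>30);q=P[b][:,:2]
    print(n,m.sum(),cv2.minEnclosingCircle(P[m][:,:2].astype(np.float32)),np.median(Z[m]),q.mean(0) if len(q) else None)
    m=(np.hypot(P[...,0]-.46,P[...,1]+.364)<.022)&(abs(Z-.087)<.004)
    if m.sum()>20: print("button",cv2.minEnclosingCircle(P[m][:,:2].astype(np.float32)),m.sum(),np.median(Z[m]))
```

```text
t8.8 pos [ 0.4424 -0.2542  0.1431] yaw 9.7 tilt -1.000 units [-4.43 -0.02  1.72] turn -0.011298636896006457 w 0.51 g 0.0 q [ 0.33  0.34  0.11  1.96 -0.05  0.85  0.64] F [-0.4 -0.   0.7]
side 471 ((0.44110947847366333, -0.25287896394729614), 0.02802606299519539) 0.0854842933527879 [ 0.44443528 -0.26682901]
button ((0.4584561884403229, -0.3639466464519501), 0.013933587819337845) 155 0.08611131659492194
scene 390 ((0.44509610533714294, -0.2531290054321289), 0.027327625080943108) 0.08592632273351386 [ 0.44595132 -0.26641665]
button ((0.4631877839565277, -0.36314019560813904), 0.015080447308719158) 127 0.08650130475519048
wrist 4584 ((0.4442797303199768, -0.25398558378219604), 0.02666403353214264) 0.08594254865195311 [ 0.44619914 -0.26623111]
button ((0.4608314335346222, -0.3606705963611603), 0.013367523439228535) 422 0.08642350688178074
```

Request:
carry_out(commands=[[0,-0.9,0,0,0,0,0],[0,-0.9,0,0,0,0,0],[0,-0.9,0,0,0,0,0],[0,-0.9,0,0,0,0,0],[0,-0.83,0,0,0,0,0],[0,0,0,0.6,0,0,0],[0,0,0,0.9,0,0,0],[0,0,0,0.3,0,0,0]])

```text
clock: 9.8
position: [0.4606, -0.3629, 0.0971]
ee_rot: [-2.023, -2.399, 0.001]
force: [-0.1, 0.1, -0.2]
width: 0.004
gripper_force: 0.0
```

Request:
carry_out(commands=[[0,0,0,0.2,0,0,0],[0,0,0,0.1,0,0,0],[0,0,0,0,0,0,0]])

```text
clock: 10.1
position: [0.462, -0.3637, 0.0921]
ee_rot: [2.024, 2.402, 0.0]
force: [-0.3, -0.6, 0.0]
width: 0.006
gripper_force: 0.0
```

Request:
carry_out(commands=[[0,0,0,0.25,0,0,0],[0,0,0,0,0,0,0]])

```text
clock: 10.3
position: [0.4622, -0.3638, 0.0856]
ee_rot: [2.024, 2.401, 0.0]
force: [0.6, -1.3, 2.3]
width: 0.005
gripper_force: 0.9
```

Request:
carry_out(commands=[[0,0,0,0.1,0,0,0],[0,0,0,0.1,0,0,0],[0,0,0,0,0,0,0]])

```text
clock: 10.6
position: [0.4622, -0.3638, 0.0813]
ee_rot: [2.024, 2.401, 0.001]
force: [-0.7, 1.0, 8.5]
width: 0.006
gripper_force: 4.1
```

Request:
carry_out(commands=[[0,0,0,0.06,0,0,0],[0,0,0,0,0,0,0]])

```text
clock: 10.8
position: [0.4623, -0.3639, 0.081]
ee_rot: [2.024, 2.4, 0.001]
force: [-4.0, 4.1, 22.4]
width: 0.005
gripper_force: 10.8
```

Request:
carry_out(commands=[[0,0,0,-0.5,0,0,0],[0,0,0,-1,0,0,0],[0.5,0,0,-1,0,0,0],[0.9,0.85,0,0,0,0,0],[0.9,0.9,0,0,0,0,0],[0.9,0.9,0,0,0,0,0],[0.9,0.9,0,0,0,0,0],[0.9,0.9,0,0,0,0,0]])

```text
clock: 11.6
position: [0.4424, -0.253, 0.1414]
ee_rot: [-2.025, -2.402, 0.0]
force: [0.4, -0.1, -0.8]
width: 0.481
gripper_force: 0.0
```

Run:
```python
from h import *
go(.4435,-.254,.045,9.8)
im,P=grab("wrist");Z=P[...,2]
m=(np.hypot(P[...,0]-.4435,P[...,1]+.2547)<.04)&(abs(Z-.086)<.006)
print(m.sum(),cv2.minEnclosingCircle(P[m][:,:2].astype(np.float32)))
```

```text
t11.6 pos [ 0.4424 -0.253   0.1414] yaw 9.7 tilt -1.000 units [-0.05  0.04  3.86] turn -0.01219624784535592 w 0.48 g 0.0 q [ 0.32  0.34  0.12  1.96 -0.05  0.84  0.64] F [ 0.4 -0.1 -0.8]
4632 ((0.44451022148132324, -0.25386518239974976), 0.026699544861912727)
```

Request:
carry_out(commands=[[0.9,-0.03,0.06,0,0,0,0],[0.9,0,0,0,0,0,0],[0.9,0,0,0,0,0,0],[0.9,0,0,0,0,0,0],[0.9,0,0,1,0,0,0],[0.9,0,0,1,0,0,0],[0.9,0,0,1,0,0,0],[0.9,0,0,0.8,0,0,0]])

```text
clock: 12.45
position: [0.4442, -0.2549, 0.0452]
ee_rot: [-2.026, -2.401, 0.001]
force: [-0.0, -0.6, -0.4]
width: 0.901
gripper_force: 0.0
```

Request:
carry_out(commands=[[0.9,0,0,0,0,0,0],[0.4,0,0,0,0,0,0],[0.4,0,0,0,0,0,0],[0.4,0,0,0,0,0,0],[0.4,0,0,0,0,0,0],[0.4,0,0,0,0,0,0]], squeeze=15)

```text
clock: 13.05
position: [0.4448, -0.2547, 0.0471]
ee_rot: [2.025, 2.401, 0.0]
force: [-1.1, 0.8, 6.1]
width: 0.563
gripper_force: 15.0
```

Request:
carry_out(commands=[[0.4,0,0,-0.5,0,0,0],[0.4,0,0,-1,0,0,0],[0.4,0,0,-1,0,0,0],[0.4,0,0,-1,0,0,0],[0.4,0,0,-1,0,0,0],[0.4,0,0,-1,0,0,0],[0.4,0,0,-1,0,0,0],[0.4,0,0,0,0,0,0]])

```text
clock: 13.85
position: [0.4461, -0.2552, 0.2128]
ee_rot: [2.021, 2.398, 0.003]
force: [0.2, -0.7, -2.5]
width: 0.567
gripper_force: 15.0
```

Run:
```python
from h import *
go(.440,.31,.2,103.5)
```

```text
t13.8 pos [ 0.4461 -0.2552  0.2128] yaw 9.7 tilt -1.000 units [22.32  3.58  0.46] turn 15.050625391316835 w 0.57 g 15.0 q [ 0.31  0.26  0.13  1.87 -0.04  1.    0.63] F [ 0.2 -0.7 -2.5]
```

Request:
carry_out(commands=[[0.4,1,0,0,0,0,0],[0.4,1,0,0,0,0,0],[0.4,1,0,0,0,0,0],[0.4,1,0,0,0,0,0],[0.4,1,0,0,0,0,0],[0.4,1,0,0,0,0,0],[0.4,1,0,0,0,0,0],[0.4,1,0,0,0,0,0]])

```text
clock: 14.65
position: [0.4097, -0.0563, 0.2086]
ee_rot: [-2.025, -2.401, 0.001]
force: [-0.4, 0.7, -2.5]
width: 0.562
gripper_force: 15.0
```

Request:
carry_out(commands=[[0.4,1,0,0,0,0,0],[0.4,1,0,0,0,0,0],[0.4,0,0,0,0,0,1],[0.4,0,0,0,0,0,1],[0.4,0,0,0,0,0,1],[0.4,0,0,0,0,0,1],[0.4,0,0,0,0,0,1],[0.4,0,0,0,0,0,1]])

```text
clock: 15.45
position: [0.4015, -0.0081, 0.2086]
ee_rot: [-2.647, -1.691, 0.002]
force: [-0.1, 0.7, -3.2]
width: 0.569
gripper_force: 15.0
```

Request:
carry_out(commands=[[0.4,0,0,0,0,0,1],[0.4,0,0,0,0,0,1],[0.4,0,0,0,0,0,1],[0.4,0,0,0,0,0,1],[0.4,0,0,0,0,0,1],[0.4,0,0,0,0,0,1],[0.4,0,0,0,0,0,1],[0.4,0,0,0,0,0,1]])

```text
clock: 16.25
position: [0.4015, -0.0081, 0.2086]
ee_rot: [-3.097, -0.526, 0.002]
force: [-0.3, -0.3, -2.6]
width: 0.565
gripper_force: 15.0
```

Request:
carry_out(commands=[[0.4,0,0,0,0,0,1],[0.4,0,0,0,0,0,0]])

```text
clock: 16.45
position: [0.4016, -0.0081, 0.2086]
ee_rot: [3.119, 0.375, -0.002]
force: [-0.1, -0.0, -2.2]
width: 0.561
gripper_force: 15.0
```

Run:
```python
from h import *
go(.44,.25,.2,103.5)
go(.47,.311,.2,103.5)
im,P=grab("wrist","w5")
```

```text
t16.4 pos [ 0.4016 -0.0081  0.2086] yaw -76.3 tilt -1.000 units [ 3.94 -9.67  0.34] turn 0.035424026784650314 w 0.56 g 15.0 q [-0.15  0.09  0.04  2.1  -0.    0.95 -1.44] F [-0.1 -0.  -2.2]
t16.4 pos [ 0.4016 -0.0081  0.2086] yaw -76.3 tilt -1.000 units [  5.68 -11.75   0.34] turn 0.035424026784650314 w 0.56 g 15.0 q [-0.15  0.09  0.04  2.1  -0.    0.95 -1.44] F [-0.1 -0.  -2.2]
```

Request:
carry_out(commands=[[0.4,0.4,-1,0,0,0,0],[0.4,0.4,-1,0,0,0,0],[0.4,0.4,-1,0,0,0,0],[0.4,0.4,-1,0,0,0,0],[0.4,0.4,-1,0,0,0,0],[0.4,0.4,-1,0,0,0,0],[0.4,0.4,-1,0,0,0,0],[0.4,0.4,-1,0,0,0,0]])

```text
clock: 17.3
position: [0.4321, 0.2062, 0.2088]
ee_rot: [3.118, 0.382, -0.001]
force: [-0.0, -0.4, -2.0]
width: 0.563
gripper_force: 15.0
```

Request:
carry_out(commands=[[0.4,0.6,-1,0,0,0,0],[0.4,0.6,-1,0,0,0,0],[0.4,0.6,-1,0,0,0,0],[0.4,0.5,-0.75,0,0,0,0],[0.4,0,0,0,0,0,0],[0.4,0,0,0,0,0,0]])

```text
clock: 17.9
position: [0.4654, 0.3098, 0.2084]
ee_rot: [3.118, 0.382, -0.002]
force: [-0.2, 0.8, -1.5]
width: 0.565
gripper_force: 15.0
```

Run:
```python
from h import *
go(.47,.311,.0485,103.5)
e=np.deg2rad(13.6);bx=np.array([np.cos(e),np.sin(e)]);by=np.array([-bx[1],bx[0]]);c=np.array([.486,.248])
for n in("wrist","side"):
    im,P=grab(n,n[0]+"6");px=im["pixels"].astype(int);Z=P[...,2]
    m=(np.hypot(P[...,0]-.47,P[...,1]-.311)<.09)&(Z>.004)&(Z<.012)&(px.max(-1)<70);q=P[m][:,:2]-c
    print(n,"pad",m.sum(),np.percentile(q@bx,[2,98]) if len(q) else 0,np.percentile(q@by,[2,98]) if len(q) else 0)
    m=(abs(Z-.1)<.003);q=P[m][:,:2]-c;u,v=q@bx,q@by;k=(abs(u)<.12)&(abs(v)<.16);u,v=u[k],v[k]
    print("rim n",len(u)); f=(u<-.06)&(abs(v)<.1);print(" front u",np.percentile(u[f],[5,50,95]) if f.any() else 0)
    f=(v>.1)&(abs(u)<.07);print(" left v",np.percentile(v[f],[5,50,95]) if f.any() else 0)
    f=(v<-.1)&(abs(u)<.07);print(" right v",np.percentile(v[f],[5,50,95]) if f.any() else 0)
```

```text
t17.9 pos [0.4654 0.3098 0.2084] yaw -76.0 tilt -1.000 units [ 0.2  -0.01  6.39] turn 0.07917819685750063 w 0.56 g 15.0 q [-0.58  0.35 -0.14  1.75  0.06  1.04 -2.06] F [-0.2  0.8 -1.5]
wrist pad 470 [-0.04508449  0.04026511] [0.02304168 0.10855149]
rim n 4996
 front u 0
 left v [0.1259088  0.12792742 0.13036155]
 right v [-0.12821889 -0.12524411 -0.12352685]
side pad 610 [-0.05194989  0.05192534] [0.00140108 0.12865059]
rim n 503
 front u [-0.09445697 -0.09242317 -0.08944707]
 left v [0.12368164 0.12767821 0.13187507]
 right v [-0.12941711 -0.12678829 -0.12336394]
```

View pics/w6.png

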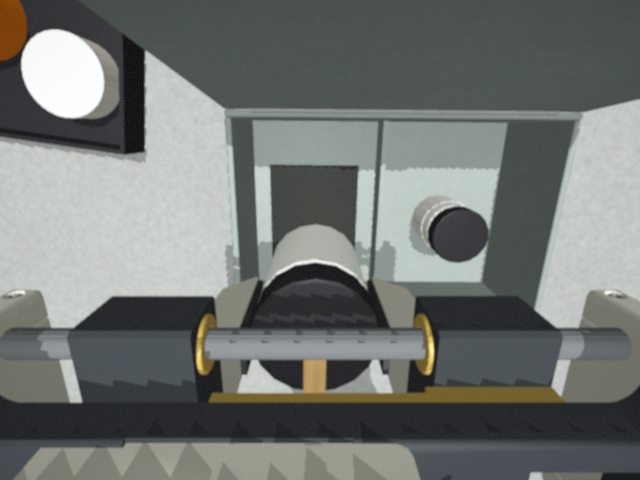

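The wrist view shows the black pad (313,210) in the left compartment, directly in line with the jar. The stored jar (455,230) is on the other side of the divider. Lowering.

Request:
carry_out(commands=[[0.4,0.2,-0.05,0,0,0,0.08],[0.4,0,0,0.8,0,0,0],[0.4,0,0,0.9,0,0,0],[0.4,0,0,0.9,0,0,0],[0.4,0,0,0.9,0,0,0],[0.4,0,0,0.9,0,0,0],[0.4,0,0,0.9,0,0,0],[0.4,0,0,0.5,0,0,0]])

```text
clock: 18.8
position: [0.4701, 0.3113, 0.0625]
ee_rot: [3.119, 0.363, -0.002]
force: [0.4, 0.1, -2.1]
width: 0.563
gripper_force: 15.0
```

Request:
carry_out(commands=[[0.4,0,0,0.2,0,0,0],[0.4,0,0,0.1,0,0,0],[0.4,0,0,0,0,0,0]])

```text
clock: 19.1
position: [0.4708, 0.3126, 0.057]
ee_rot: [-3.12, -0.364, -0.001]
force: [-0.8, 0.3, -2.6]
width: 0.563
gripper_force: 15.0
```

```bash
python3 -c "
from h import *
go(.47,.312,.0495,103.5)"
```

```text
t19.1 pos [0.4708 0.3126 0.057 ] yaw -76.7 tilt -1.000 units [-0.04  0.02  0.3 ] turn -0.03073229550340473 w 0.56 g 15.0 q [-0.59  0.54 -0.12  1.89  0.1   0.72 -2.11] F [-0.8  0.3 -2.6]
```

Request:
carry_out(commands=[[0.4,0,0,0.15,0,0,0],[0.4,0,0,0.1,0,0,0],[0.4,0,0,0,0,0,0]])

```text
clock: 19.4
position: [0.4705, 0.3125, 0.0503]
ee_rot: [-3.12, -0.365, -0.001]
force: [-0.0, 0.2, -2.1]
width: 0.566
gripper_force: 15.0
```

Request:
carry_out(commands=[[0.4,0,0,0.04,0,0,0],[0.4,0,0,0,0,0,0]])

```text
clock: 19.6
position: [0.4705, 0.3126, 0.0502]
ee_rot: [-3.12, -0.365, -0.001]
force: [-1.2, -1.4, 7.9]
width: 0.566
gripper_force: 15.0
```

Request:
carry_out(commands=[[0.65,0,0,0,0,0,0],[0.75,0,0,0,0,0,0],[0.75,0,0,0,0,0,0],[0.75,0,0,0,0,0,0],[0.75,0,0,-0.5,0,0,0],[0.75,0,0,-1,0,0,0],[0.75,0,0,-1,0,0,0],[0.75,0,0,-1,0,0,0]])

```text
clock: 20.4
position: [0.4703, 0.3125, 0.1385]
ee_rot: [-3.12, -0.365, -0.0]
force: [0.3, 0.8, 0.0]
width: 0.752
gripper_force: 0.0
```

Request:
carry_out(commands=[[0.5,0,0,-1,0,0,0],[0,0,0,-1,0,0,0],[0,0,0,-1,0,0,0],[0,0,0,-1,0,0,0],[0,0,0,-1,0,0,0],[0,0,0,-1,0,0,0],[0,0,0,-1,0,0,0],[0,0,0,-1,0,0,0]])

```text
clock: 21.2
position: [0.47, 0.3122, 0.3388]
ee_rot: [-3.12, -0.365, -0.001]
force: [0.6, 0.5, 0.2]
width: 0.105
gripper_force: 0.0
```

Run:
```python
from h import *
e=np.deg2rad(13.6);bx=np.array([np.cos(e),np.sin(e)]);by=np.array([-bx[1],bx[0]]);c=np.array([.486,.249])
print(c+.175*bx)
p=c+.175*bx;go(p[0],p[1],.345,103.5)
for n in("wrist","side","scene"):
    im,P=grab(n,n[:2]+"7");px=im["pixels"].astype(int);Z=P[...,2]
    m=(np.hypot(P[...,0]-.47,P[...,1]-.312)<.05)&(abs(Z-.089)<.006)
    if m.sum()>20: print(n,m.sum(),cv2.minEnclosingCircle(P[m][:,:2].astype(np.float32)),np.median(Z[m]))
    q=P[...,:2]-c;u,v=q@bx,q@by
    m=(abs(v)<.05)&(u>.06)&(u<.2)&(Z>.27)&(Z<.32)
    if m.sum()>20: print(n,"lid top",m.sum(),np.percentile(u[m],[2,50,98]),Z[m].max())
```

```text
[0.65609318 0.29014987]
t21.2 pos [0.47   0.3122 0.3388] yaw -76.7 tilt -1.000 units [ 7.04  2.57 -0.24] turn -0.0277178414011964 w 0.10 g 0.0 q [-0.58  0.27 -0.13  1.54  0.04  1.34 -2.05] F [0.6 0.5 0.2]
wrist 1472 ((0.47234565019607544, 0.3125669062137604), 0.0264581311494112) 0.08897903259669221
wrist lid top 4659 [0.10963915 0.11325768 0.11976228] 0.29842164645587627
side 207 ((0.46899837255477905, 0.3109467923641205), 0.0270854365080595) 0.08870506480440021
side lid top 257 [0.10575607 0.10912139 0.11761785] 0.2985118972663176
scene lid top 487 [0.11323918 0.11901059 0.12197557] 0.29826136239079115
```

Jar stands on the pad, about 2 mm off centre. Next I'll go over the lid, behind its tab, with the fingers closed.

Request:
carry_out(commands=[[0,0.4,0.3,-0.3,0,0,0],[0,0.9,0.3,0,0,0,0],[0,0.9,0.3,0,0,0,0],[0,0.9,0.3,0,0,0,0],[0,0.9,0.3,0,0,0,0],[0,0.9,0.3,0,0,0,0],[0,0.9,0.4,0,0,0,0],[0,0.9,0.4,0,0,0,0]])

```text
clock: 22.15
position: [0.6496, 0.2865, 0.3433]
ee_rot: [3.119, 0.364, -0.002]
force: [-0.3, 0.3, -0.1]
width: 0.007
gripper_force: 0.0
```

Request:
carry_out(commands=[[0,0,0,0,0,0,0],[0,0,0,0.8,0,0,0],[0,0,0,0.9,0,0,0],[0,0,0,0.9,0,0,0],[0,0,0,0.4,0,0,0],[0,0,0,0,0,0,0]])

```text
clock: 22.75
position: [0.6474, 0.2871, 0.2675]
ee_rot: [3.119, 0.365, -0.005]
force: [0.5, -0.9, 0.2]
width: 0.005
gripper_force: 0.0
```

```bash
cat > arc.py <<'E'
from h import *
e=np.deg2rad(13.6);bx=np.array([np.cos(e),np.sin(e)]);c=np.array([.486,.249])
s=arm.observe();u=(s["position"][:2]-c)@bx;z=s["position"][2];print("u %.4f z %.4f"%(u,z),s["force"])
for t in np.arange(1.7,-.01,-.1):
    U=.10-.17*np.cos(t)+.008*np.sin(t);Zz=.1005+.17*np.sin(t)+.008*np.cos(t)
    print("%.1f u %.3f z %.3f step %.2f %.2f"%(t,U,Zz,(U-u)/.025,-(Zz-z)/.025));u,z=U,Zz
E
python3 arc.py
```

```text
u 0.1659 z 0.2675 [ 0.48577551 -0.91299436  0.18079394]
1.7 u 0.130 z 0.268 step -1.44 -0.02
1.6 u 0.113 z 0.270 step -0.68 -0.09
1.5 u 0.096 z 0.271 step -0.68 -0.02
1.4 u 0.079 z 0.269 step -0.68 0.05
1.3 u 0.062 z 0.266 step -0.67 0.12
1.2 u 0.046 z 0.262 step -0.66 0.18
1.1 u 0.030 z 0.256 step -0.63 0.25
1.0 u 0.015 z 0.248 step -0.61 0.31
0.9 u 0.001 z 0.239 step -0.57 0.37
0.8 u -0.013 z 0.228 step -0.53 0.42
0.7 u -0.025 z 0.216 step -0.49 0.48
0.6 u -0.036 z 0.203 step -0.44 0.52
0.5 u -0.045 z 0.189 step -0.38 0.56
0.4 u -0.053 z 0.174 step -0.32 0.60
0.3 u -0.060 z 0.158 step -0.26 0.63
0.2 u -0.065 z 0.142 step -0.20 0.65
0.1 u -0.068 z 0.125 step -0.13 0.67
-0.0 u -0.070 z 0.108 step -0.07 0.68
```

Request:
carry_out(commands=[[0,-0.7,0,0,0,0,0],[0,-0.7,0,0,0,0,0],[0,-0.65,0,-0.05,0,0,0],[0,-0.65,0,-0.05,0,0,0],[0,-0.68,0,0.05,0,0,0],[0,-0.67,0,0.12,0,0,0]])

```text
clock: 23.35
position: [0.5505, 0.2647, 0.2698]
ee_rot: [-3.119, -0.364, -0.007]
force: [1.8, 0.8, 1.6]
width: -0.001
gripper_force: 0.9
```

```bash
cat > lid.py <<'E'
from h import *
go(.6,.27,.2,103.5)
e=np.deg2rad(13.6);bx=np.array([np.cos(e),np.sin(e)]);by=np.array([-bx[1],bx[0]]);c=np.array([.486,.249])
p=arm.observe()["position"];print("tcp u,v",(p[:2]-c)@bx,(p[:2]-c)@by,p[2])
for n in("side","scene"):
    im,P=grab(n,"lid_"+n);Z=P[...,2];px=im["pixels"].astype(int);q=P[...,:2]-c;u,v=q@bx,q@by
    m=(abs(v)<.125)&(abs(v)>.06)&(u<.13)&(u>-.13)&(Z>.115)&(Z<.3)
    if m.sum()>50:
        a=np.arctan2(Z[m]-.105,.09-u[m]);r=np.hypot(Z[m]-.105,.09-u[m]);print(n,"lid angle",np.percentile(a[(r>.1)&(r<.185)],[10,50,90]),m.sum())
E
python3 lid.py
```

```text
t23.4 pos [0.5505 0.2647 0.2698] yaw -76.7 tilt -1.000 units [1.96 0.25 2.8 ] turn -0.03141692626694669 w -0.00 g 0.9 q [-0.47  0.38 -0.1   1.54  0.04  1.21 -1.91] F [1.8 0.8 1.6]
tcp u,v 0.0664343323621663 0.00010319973450215354 0.2698237847094023
side lid angle [1.29061273 1.30373242 1.33030423] 891
scene lid angle [1.34589474 1.36589067 1.38844819] 4323
```

Request:
carry_out(commands=[[0,-0.66,0,0.18,0,0,0],[0,-0.63,0,0.25,0,0,0],[0,-0.61,0,0.31,0,0,0],[0,-0.57,0,0.37,0,0,0],[0,-0.53,0,0.42,0,0,0],[0,-0.49,0,0.48,0,0,0]])

```text
clock: 24.05
position: [0.4658, 0.2449, 0.2183]
ee_rot: [-3.119, -0.364, -0.004]
force: [0.3, -0.4, 1.1]
width: 0.003
gripper_force: 0.5
```

```bash
python3 lid.py
```

```text
t24.1 pos [0.4658 0.2449 0.2183] yaw -76.7 tilt -1.000 units [5.45 0.26 0.75] turn -0.030612975283833884 w 0.00 g 0.5 q [-0.49  0.29 -0.12  1.82  0.04  1.03 -1.97] F [ 0.3 -0.4  1.1]
tcp u,v -0.020564480998903054 0.0007145733121375463 0.21830685573918285
side lid angle [0.7209498  0.74392306 0.75930458] 961
scene lid angle [0.71988829 0.73902096 0.7622567 ] 4810
```

Request:
carry_out(commands=[[0,-0.5,0,0.52,0,0,0],[0,-0.4,0,0.56,0,0,0],[0,-0.32,0,0.6,0,0,0],[0,-0.26,0,0.63,0,0,0],[0,-0.2,0,0.65,0,0,0]])

```text
clock: 24.65
position: [0.4256, 0.2354, 0.1439]
ee_rot: [-3.119, -0.364, -0.003]
force: [0.4, -0.1, 0.4]
width: 0.006
gripper_force: 0.3
```

Request:
carry_out(commands=[[0,-0.13,0,0.4,0,0,0],[0,-0.07,0,0.4,0,0,0],[0,0,0,0.3,0,0,0],[0,0,0,0.15,0,0,0],[0,0,0,0,0,0,0]])

```text
clock: 25.15
position: [0.4193, 0.2335, 0.1117]
ee_rot: [3.12, 0.365, -0.001]
force: [0.6, -0.6, -0.4]
width: 0.005
gripper_force: 0.0
```

```bash
python3 arc.py | head -1; python3 lid.py
```

```text
u -0.0685 z 0.1117 [ 0.5677543  -0.61668216 -0.37741428]
t25.1 pos [0.4193 0.2335 0.1117] yaw -76.7 tilt -1.000 units [ 7.37  0.25 -3.53] turn -0.02986658388164199 w 0.00 g 0.0 q [-0.51  0.35 -0.13  2.05  0.07  0.75 -2.03] F [ 0.6 -0.6 -0.4]
tcp u,v -0.0684613416066375 0.0005992889066675396 0.11170336445312712
side lid angle [0.46655853 0.62006551 0.71696751] 783
scene lid angle [0.49937095 0.66234377 0.74224813] 1141
```

Request:
carry_out(commands=[[0,0,0,0.1,0,0,0],[0,0,0,0.1,0,0,0],[0,0,0,0,0,0,0]])

```text
clock: 25.55
position: [0.4197, 0.2338, 0.1086]
ee_rot: [-3.12, -0.365, -0.003]
force: [-5.1, -2.8, 21.9]
width: 0.003
gripper_force: 10.5
```

21.9 N at z = 0.1086 means the lid is down on its stop, since its top should be at 0.109. I'll retreat and verify.

Request:
carry_out(commands=[[0,0,0,-0.3,0,0,0],[0,0,0,-0.9,0,0,0],[0,0,0,-0.9,0,0,0],[0,0,0,-0.9,0,0,0],[0,0,0,-0.9,0,0,0],[0,0,0,-0.9,0,0,0],[0,0,0,0,0,0,0],[0,0,0,0,0,0,0]])

```text
clock: 26.35
position: [0.4193, 0.2336, 0.2272]
ee_rot: [-3.12, -0.365, -0.002]
force: [1.1, -0.4, -0.2]
width: 0.004
gripper_force: 0.0
```

Run:
```python
from h import *
e=np.deg2rad(13.6);bx=np.array([np.cos(e),np.sin(e)]);by=np.array([-bx[1],bx[0]]);c=np.array([.486,.249])
print(arm.observe()["position"],arm.observe()["force"])
for n in("side","scene","wrist"):
    im,P=grab(n,n+"9");Z=P[...,2];q=P[...,:2]-c;u,v=q@bx,q@by
    m=(abs(v)<.12)&(abs(u)<.085)&(abs(Z-.11)<.02)
    k=np.polyfit(u[m],Z[m],1);print(n,m.sum(),"slope %.4f z0 %.4f"%tuple(k))
```

```text
[0.41928882 0.23355171 0.22718273] [ 1.11027826 -0.36266335 -0.19738487]
side 3862 slope -0.0016 z0 0.1093
scene 5223 slope -0.0009 z0 0.1090
wrist 72891 slope -0.0024 z0 0.1093
```

View pics/side9.png

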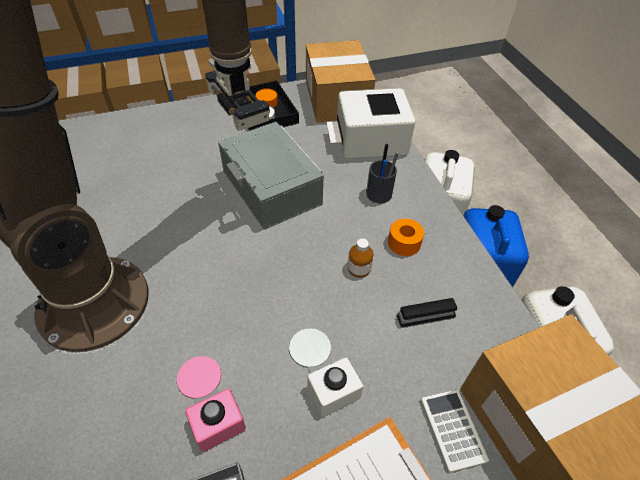

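The lid (270,160) is flat and shut, with a slope of about 0.002 and its top at 0.109. The bystanders are where they were and the gripper is clear, so I'm handing in.

```bash
python3 -c "
from cell import arm
print(arm.sign_off())"
```

```text
the job is handed in; nothing more can be done
None
```

The job is handed in, but no verdict came back: the jar was scanned with its label facing the window and the button pressed fully, it now stands on the pad about 2 mm off centre, and the lid is shut with the arm clear, at about 26 s on the clock.

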